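Trial run of tambour slats round a routed groove

TASK

Try the tambour groove before glue-up: put a fingertip behind the last of the three short slats standing in the grooved cabinet side and follow the groove with it, pushing the row along and round the bend until the leading slat meets the closed end and the three stand closed up behind it. Push gently, without forcing; never lift or tip a slat out of the groove, and leave everything else lying where it is.

Things in the scene. Friction and masses are not known exactly. Their poses are not given: they have to be found in the camera images.
- side_panel: Fixed level plywood cabinet side on bearers, 292 x 346 x 22 mm, origin under its centre, upper face 22 mm above it and 40 mm above the bench. A groove 9 mm wide, 12 mm deep in it runs (panel x, y in m) from the open mouth (-0.075, 0.170) to (-0.075, -0.030), round a quarter bend of 80 mm radius about (0.005, -0.030) to (0.005, -0.110), then along +x to its closed end at x = 0.105
- groove_mouth (a point): Centre of the groove's open mouth at the panel's +y edge, level with the upper face
- bend_start (a point): Groove's centre line where the first straight run ends and the bend begins, level with the upper face
- bend_middle (a point): Groove's centre line half-way round the bend, level with the upper face
- bend_end (a point): Groove's centre line where the bend ends and the last straight run begins, level with the upper face
- groove_end (a point): Closed end of the groove, last point of its centre line, level with the upper face
- slat_lead: Slat nearest the bend. All three are alike: loose waxed wooden block, 24 mm along the groove, 18 mm across, 42 mm high above the panel, 35 g, slippery, with a 20 x 6 mm tongue 9 mm down in the groove (1.5 mm play a side). Origin on its axis at the panel's upper face while seated; x along the groove to the closed end, z up. Against the closed end it is 10 mm before groove_end
- slat_middle: Second slat, a gap behind the first. Origin: on its axis at the shoulder, level with the panel's upper face while it stands in the groove; x along the groove towards the closed end, z up. Closed up, the origins of neighbours are 24 mm apart in a straight run, about 27 mm in the bend
- slat_rear: Last slat, nearest the groove's mouth, with over 40 mm of free panel behind it. Origin: on its axis at the shoulder, level with the panel's upper face while it stands in the groove; x along the groove towards the closed end, z up. Closed up at the end, it is 58 mm before groove_end
- pencil: Bystander: carpenter's pencil, 7 mm thick, lying on the panel inside the bend
- tape_measure: Bystander: tape measure, 66 mm high, standing on the panel inside the bend, over 80 mm from the groove
- screwdriver_1: Bystander: screwdriver lying on the bench to the left of the panel
- chisel_1: Bystander: bench chisel lying on the bench to the left
- block_plane: Bystander: block plane, 57 mm high, on the black sheet to the left

How it is judged (in metres and radians):
On the way:
1. the last slat has come out of the bend into the last straight run (x of slat_rear in the frame of side_panel above 0.01 m and y of slat_rear in the frame of side_panel below -0.1 m).
At the end, for the whole second after the job is handed in: All three slats stand at rest, upright (within 9 degrees) and fully down in the groove (within 2.5 mm) in its last straight run; the leading one is within 7 mm of the closed end, and each of the others is closed up to the one before it, with less than 4 mm of gap (x of slat_lead in the frame of side_panel above 0.088 m and distance between slat_lead and slat_middle below 0.028 m and distance between slat_middle and slat_rear below 0.028 m and y of slat_lead in the frame of side_panel between -0.115 and -0.105 m and y of slat_middle in the frame of side_panel between -0.115 and -0.105 m and y of slat_rear in the frame of side_panel between -0.115 and -0.105 m and z of each of slat_lead, slat_middle, slat_rear in the frame of side_panel below 0.0245 m and angle between each of slat_lead, slat_middle, slat_rear's own z axis and vertical below 0.15 rad and linear speed of each of slat_lead, slat_middle, slat_rear below 0.01 m/s); the robot touches nothing.
It fails at once if a slat is lifted more than 5 mm out of the groove (z of any of slat_lead, slat_middle, slat_rear in the frame of side_panel above 0.027 m).
It fails at once if a slat is tipped by more than 30 degrees (angle between any of slat_lead, slat_middle, slat_rear's own z axis and vertical above 0.52 rad).
It fails at once if a finger pushes a slat with more than 25 N (contact force between the fingers and slat_lead above 25 N or contact force between the fingers and slat_middle above 25 N or contact force between the fingers and slat_rear above 25 N).
It fails at once if a thing that lies on the panel or round it is moved by more than 30 mm (distance of any of pencil, tape_measure, screwdriver_1, chisel_1, block_plane from where it was at the start of the episode above 0.03 m).
It also fails if it takes over 48 s, if anything falls off the work surface, if the arm or the gripper's body presses on something with over 40 N, if the wrist force passes 120 N, or if a joint passes its speed limit or range.

ROBOT

A 7-joint arm with a two-finger parallel gripper is mounted at the origin on a cart in front of the work surface, level with it; the furniture and walls round the work are solid. World frame = base frame: x ahead of the robot, y to its left, z up, the work surface at z = 0. Lengths are in mm, angles in rad, forces in N, time in s.
With the tool pointing down it reaches from about 400 to 875 mm from the base axis. Payload 4.4 kg.
Tool frame: the origin (TCP) lies midway between the tips of the shut fingers; the grasp point (between the pads) lies 19 mm behind it; z points along the fingers, y is the direction in which the jaws open and shut (so a half turn about z gives the same grasp; the last joint's range is limited). The gripper opens to 85 mm and grips with 20 to 120 N. Pads are 22 mm wide; open, the fingers measure 114 mm over their backs; the gripper's body (76 mm by 85 mm) begins 54 mm behind the grasp point. The pads swing forward as they close: fully open they stand 13 mm farther back than shut.
Start: joints at [1.194, 0.628, 0.038, 1.517, -0.027, 0.996, -0.02], TCP at [198.811, -618.863, 231.313] pointing down, gripper open.
Joint ranges: [-3.06, 3.06], [-0.37, 2.12], [-1.25, 1.32], [0.18, 2.47], [-1.1, 4.24], [0.23, 1.98], [-2.94, 2.94]. Speed limits (rad/s): [2.57, 2.57, 3.14, 3.14, 3.14, 3.14, 3.14].

INTERFACE

Orientations are given as [roll, pitch, yaw] about the fixed x, y, z axes, in that order (R = Rz(yaw) Ry(pitch) Rx(roll)).
In Python, from cell import * gives the robot as it stands. The module is installed in compiled form; this text tells all that it offers.
- The arm moves only by the tool move_arm, never from a script. Its argument "series" is a list of rows, each a list of 2 entries, a list of its own where there are three numbers: the shift along the tool's x, y, z in m, then the turn about the tool's z in rad. In form: [[[x, y, z], yaw], ...]. A call has 1 to 5 rows; each row is the pose to reach, as a shift and turn from the pose measured when the call began, along the tool's axes at that moment; what a row does not reach only later rows make up. A row lasts 1/8 s, in which the tool goes at most 62.5 mm and 10.7 degrees, less where a joint would pass 70% of its speed; a pose out of reach is approached as far as the arm can. A call with a gripper value outside its range is refused whole. "claw" is the opening, from 0 (shut) to 1 (fully open), set as the call begins (left out, the last holds). The fingers move at their own pace and stop on an object; the grip force is fixed at half the most. Time passes only in rows, so rows that repeat a pose let the fingers close. It gives the time, the measured TCP pose, the force and the opening at its end, in the units of the state.
- read_state(): the state, without advancing time (a new reading comes with each control period).
- get_image(name): name is "scene" or "top" or "wrist"; returns the picture (420x560x3 uint8, blue, green, red); there is no depth.
- camera_model(name): a dict with "fov_y" (degrees; the focal length in pixels is half the picture's height over the tangent of half this angle, whatever the lens; pixels are square), "cx", "cy" (the principal point, pixels), "k1" (the pictures are not rectified: a ray, as slopes to the right and down, at radius r is drawn at 1 + k1 r^2 times it, then the intrinsics apply), "pose" (4x4, takes a point from camera to world coordinates); the wrist camera has in their place "tool_from_camera" (4x4, takes a point from camera to tool coordinates, whose origin is the TCP and whose axes are the flange's). Camera axes: x right, y down, z forward; pixel columns grow to the right and rows downward; lengths in mm; the calibration is good to about 2 mm. A picture is of the moment at which its call begins: read the wrist's pose just before it. camera_model takes no time and is no camera call.
- finish_job(): hands the job in, once; it reports no verdict.
The state is a dict: "clock": time; "qpos": joint angles; "qd": joint speeds; "tau": joint torques, N m; "eef_pos": TCP position; "tool_rot": TCP orientation; "force": force on the tool from outside, world axes, zero at the start; "torque": the same for the moment, N m; "width": finger opening in mm.
Only numpy, scipy, OpenCV 4.12 (cv2) and the standard library are available. Lean on these libraries where they do the work, as an engineer would, in place of code of your own. Each camera call takes 0.05 s, during which the arm holds its last target. There are 200 camera calls.

## Working session

There is one attempt and no reset: what is moved stays moved. The work goes in short steps, Python scripts to look and compute and a tool call to move; the robot and the scene stay as the last step left them, time stands still between calls to the robot, and variables do not carry over. Pictures are saved under pics/ and viewed, about 8 in all and at most 12, crops included, and the job is handed in when it is done.

Besides the shell and the picture viewer there is one more tool, called after "Request:" as name([rows], argument=value, ...), one row to a line, values as JSON. move_arm: Moves the arm, as the interface text tells. Its arguments: {"type":"object","properties":{"series":{"type":"array"},"claw":{"type":"number"}},"required":["series"]}

```bash
mkdir -p pics; python3 - <<'E'
from cell import *
import cv2, numpy as np
s=read_state(); print({k:np.round(v,3).tolist() for k,v in s.items()})
for n in("top","scene"):
    m=camera_model(n); print(n,{k:np.round(v,3).tolist() for k,v in m.items()})
    cv2.imwrite(f"pics/{n}0.png",get_image(n))
print({k:np.round(v,3).tolist() for k,v in camera_model("wrist").items()})
E
```

```text
{'clock': 0.0, 'qpos': [1.194, 0.629, 0.038, 1.518, -0.027, 0.996, -0.02], 'qd': [0.001, 0.001, 0.001, -0.0, 0.001, 0.002, 0.001], 'tau': [0.0, -56.341, 1.226, -19.345, 0.011, 0.011, 0.0], 'eef_pos': [198.622, -618.245, 230.375], 'tool_rot': [-3.14, -0.0, 0.311], 'force': [-0.516, -0.194, -0.702], 'torque': [0.034, 0.028, -0.012], 'width': 85.23}
top {'fov_y': 49.674, 'cx': 282.243, 'cy': 210.464, 'k1': -0.075, 'pose': [[-0.01, -0.997, 0.081, 471.337], [-1.0, 0.011, 0.013, 142.762], [-0.013, -0.08, -0.997, 1301.613], [0.0, 0.0, 0.0, 1.0]]}
scene {'fov_y': 48.104, 'cx': 280.242, 'cy': 207.566, 'k1': 0.03, 'pose': [[-0.775, -0.344, 0.53, -74.243], [-0.632, 0.425, -0.648, 926.433], [-0.003, -0.837, -0.547, 724.169], [0.0, 0.0, 0.0, 1.0]]}
{'fov_y': 58.503, 'cx': 278.509, 'cy': 205.663, 'k1': -0.064, 'tool_from_camera': [[-0.0, -0.953, -0.303, 77.578], [1.0, -0.001, 0.001, -0.968], [-0.001, -0.303, 0.953, -143.374], [0.0, 0.0, 0.0, 1.0]]}
```

View pics/top0.png

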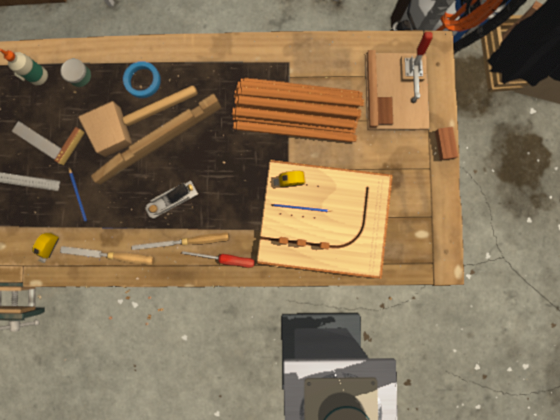

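View pics/scene0.png

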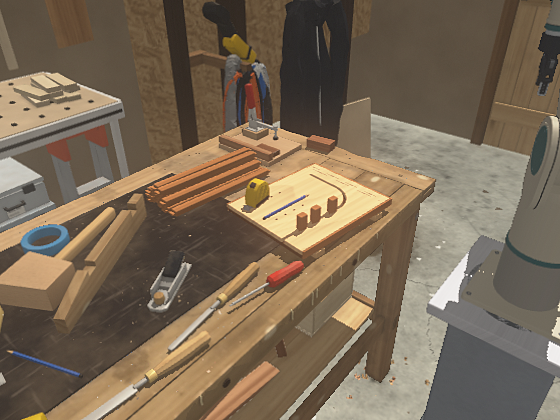

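The panel spans about (271,161), (391,176), (381,276), (257,263) in the top view. The groove mouth is at its left edge near (260,238), the slats are near (283,240), (302,243), (324,245), and the groove ends near (367,188). Next I fit the panel pose.

```bash
cat > h.py <<'E'
import cv2, numpy as np
from cell import *
def K(m):
    f=210/np.tan(np.radians(m["fov_y"])/2); return f
def cast(m,px,z,pose=None):
    P=np.array(m["pose"] if pose is None else pose); px=np.atleast_2d(px).astype(float)
    d=(px-[m["cx"],m["cy"]])/K(m); u=d.copy()
    for _ in range(10): u=d/(1+m["k1"]*(u**2).sum(1,keepdims=True))
    r=np.c_[u,np.ones(len(u))]@P[:3,:3].T
    return P[:3,3]+r*((z-P[2,3])/r[:,2:])
def proj(m,p,pose=None):
    P=np.array(m["pose"] if pose is None else pose); c=(np.atleast_2d(p)-P[:3,3])@P[:3,:3]
    u=c[:,:2]/c[:,2:]; u=u*(1+m["k1"]*(u**2).sum(1,keepdims=True))
    return u*K(m)+[m["cx"],m["cy"]]
E
python3 - <<'E'
from h import *
im=cv2.imread("pics/top0.png"); m=camera_model("top")
hsv=cv2.cvtColor(im,cv2.COLOR_BGR2HSV)
print(hsv[210,300],hsv[260,330],hsv[200,420],hsv[215,365],hsv[270,320],hsv[241,283],hsv[250,420],im[238,270])
mask=((hsv[...,2]>200)&(hsv[...,0]>10)&(hsv[...,0]<30)).astype(np.uint8)*255
mask[:, :250]=0; mask[:,400:]=0; mask[:150]=0; mask[285:]=0
mask=cv2.morphologyEx(mask,cv2.MORPH_CLOSE,np.ones((9,9)))
mask=cv2.morphologyEx(mask,cv2.MORPH_OPEN,np.ones((5,5)))
c=max(cv2.findContours(mask,0,1)[0],key=cv2.contourArea)[:,0]
w=cast(m,c,40)[:,:2].astype(np.float32)
(cx,cy),(a,b),t=cv2.minAreaRect(w); print(cx,cy,a,b,t); bx=cv2.boxPoints(((cx,cy),(a,b),t)); print(bx)
# slats: orange in band
s=((hsv[...,0]<14)&(hsv[...,1]>130)&(mask>0)).astype(np.uint8)
n,_,st,ce=cv2.connectedComponentsWithStats(s)
for i in range(1,n):
    if st[i,4]>8: print(st[i],ce[i],cast(m,ce[i],80).round(1))
o=cv2.resize(im[150:285,245:400],None,fx=5,fy=4.4)
o=cv2.resize(im[150:285,245:400],None,fx=4.4,fy=4.4,interpolation=cv2.INTER_CUBIC)
cv2.polylines(o,[((proj(m,np.c_[bx,[40]*4])-[245,150]+.5)*4.4).astype(int)],True,(255,0,0),1)
cv2.imwrite("pics/c0.png",o)
E
```

```text
[ 19 121 248] [ 19 119 241] [ 17 122 184] [ 15 131 128] [ 13 180 173] [ 13 177 184] [ 17 135 157] [37 60 86]
550.6488037109375 40.18730163574219 344.05859375 285.354736328125 82.35786437988281
[[ 386.36133  -111.340034]
 [ 669.1815   -149.28802 ]
 [ 714.9363    191.71463 ]
 [ 432.1161    229.66263 ]]
[261 231 100  18 269] [307.39405204 242.21561338] [[483.7  91.4  80. ]]
[380 265   2  10  11] [380.81818182 269.81818182] [[ 407.7 -104.4   80. ]]
```

View pics/c0.png

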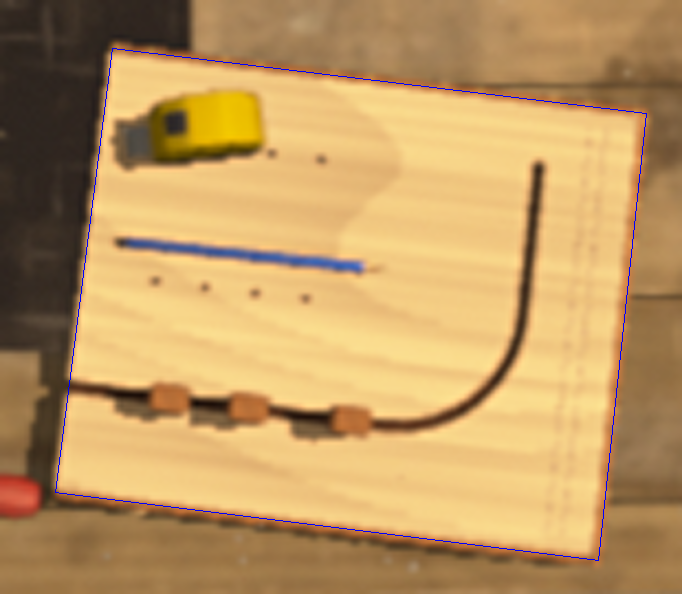

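The crop shows the box hugging the panel, with slat tops at crop px (169,393), (249,407), (351,417). I refine with the groove's two straight runs and the slat tops.

```bash
cat >> h.py <<'E'
def topan(w,c,t):
    R=np.array([[np.cos(t),-np.sin(t)],[np.sin(t),np.cos(t)]]); return (np.asarray(w)[...,:2]-c)@R
def toworld(p,c,t):
    R=np.array([[np.cos(t),-np.sin(t)],[np.sin(t),np.cos(t)]]); return np.asarray(p)@R.T+c
def refine(m,im,c,t,pose=None,thr=110):
    """straight runs of the groove -> panel pose"""
    ys,xs=np.nonzero(cv2.cvtColor(im,cv2.COLOR_BGR2GRAY)<thr); px=np.c_[xs,ys]
    w=cast(m,px,40,pose)[:,:2]
    for _ in range(4):
        p=topan(w,c,t)
        a=p[(abs(p[:,1]+110)<6)&(p[:,0]>12)&(p[:,0]<100)]
        b=p[(abs(p[:,0]+75)<6)&(p[:,1]<165)&(p[:,1]>-25)]
        ka=np.polyfit(a[:,0],a[:,1],1); kb=np.polyfit(b[:,1],b[:,0],1)
        dt=ka[0]; t=t+dt
        c=c+toworld([np.median(b[:,0])+75,np.median(a[:,1])+110],0,t)
    p=topan(w,c,t); e=p[(abs(p[:,1]+110)<4)&(p[:,0]>60)&(p[:,0]<130)]
    print("n",len(a),len(b),"slopes",ka[0].round(4),kb[0].round(4),"end x",np.percentile(e[:,0],98).round(1) if len(e) else None)
    return c,t
E
python3 - <<'E'
from h import *
im=cv2.imread("pics/top0.png"); m=camera_model("top"); c=np.array([550.6,40.2]); t=np.radians(82.36-90)
ed=np.array([[386.4,-111.3],[669.2,-149.3],[714.9,191.7],[432.1,229.7]])
c,t=refine(m,im,c,t); print(c,np.degrees(t),topan(ed,c,t).round(1))
px=np.array([[169,393],[249,405],[351,415]])/4.4-.5+[245,150]
w=cast(m,px,82); print(w.round(1),topan(w,c,t).round(1))
E
```

```text
n 66 144 slopes 0.0 0.0061 end x 100.4
[549.7766864   42.84216744] -7.460752321190288 [[-142.  -174.1]
 [ 143.4 -175. ]
 [ 144.4  169. ]
 [-140.9  170. ]]
[[493.5 157.1  82. ]
 [485.7 108.4  82. ]
 [479.   46.3  82. ]] [[-70.7 106. ]
 [-72.1  56.7]
 [-70.7  -5.7]]
```

Request:
move_arm([
  [[0.049, -0.034, 0], 0.09],
  [[0.098, -0.068, 0], 0.18],
  [[0.148, -0.103, 0], 0.27],
  [[0.197, -0.137, 0], 0.36],
  [[0.246, -0.171, 0], 0.44],
], claw=0)

```text
clock: 0.72
eef_pos: [381.5, -378.5, 230.6]
tool_rot: [-3.14, 0.001, -0.132]
force: [0.3, -0.9, 0.2]
width: 0.1
```

Request:
move_arm([
  [[0.012, -0.06, 0], 0],
  [[0.024, -0.12, 0], 0],
  [[0.036, -0.18, 0], 0],
  [[0.048, -0.24, 0], 0],
  [[0.06, -0.298, 0], 0],
])

```text
clock: 1.35
eef_pos: [480.4, -88.9, 230.9]
tool_rot: [-3.14, 0.001, -0.132]
force: [1.8, -0.2, -0.3]
width: 0.3
```

Request:
move_arm([
  [[-0.005, -0.06, 0], 0],
  [[-0.01, -0.12, 0], 0],
  [[-0.015, -0.18, 0], 0],
  [[-0.02, -0.24, 0], 0],
  [[-0.024, -0.293, 0], 0],
])

```text
clock: 1.98
eef_pos: [494.7, 207.1, 231.3]
tool_rot: [-3.14, 0.001, -0.131]
force: [-0.3, -0.5, -0.4]
width: -0.1
```

```bash
cat >> h.py <<'E'
def wrist(name):
    from scipy.spatial.transform import Rotation as R
    s=read_state(); im=get_image("wrist"); cv2.imwrite("pics/"+name,im)
    T=np.eye(4); T[:3,:3]=R.from_euler("xyz",s["tool_rot"]).as_matrix(); T[:3,3]=s["eef_pos"]
    m=camera_model("wrist"); return im,m,T@np.array(m["tool_from_camera"]),s
E
python3 - <<'E'
from h import *
im,m,P,s=wrist("w0.png"); np.save("w0.npy",P)
c=np.array([549.8,42.]);t=-.1302
for p in [(-75,170),(-75,106),(-75,57),(-75,-6),(5,-110),(105,-110)]:
    w=toworld(p,c,t); print(p,proj(m,[*w,40],P).round(0))
E
```

```text
(-75, 170) [[265. 174.]]
(-75, 106) [[335. 174.]]
(-75, 57) [[388. 174.]]
(-75, -6) [[455. 174.]]
(5, -110) [[578.  88.]]
(105, -110) [[598. -34.]]
```

View pics/w0.png

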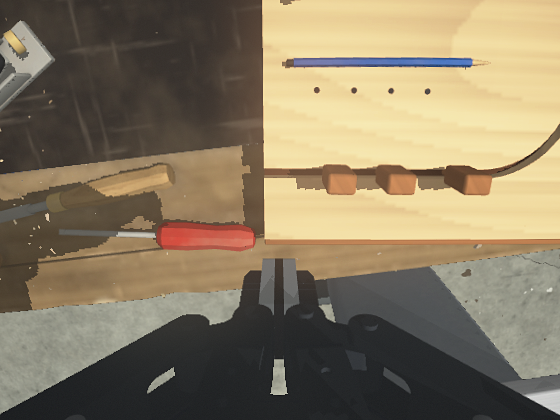

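The wrist view has the panel's +y edge at col 263 (predicted 265) and the groove at row 173 (predicted 174), so the pose holds within about 1.5 mm. The rear slat's back is near col 322. The shut fingertips are about 15 mm thick, widening to about 28 mm higher up. I descend behind the rear slat.

Request:
move_arm([
  [[0.001, 0.004, 0.05], 0],
  [[0.001, 0.006, 0.1], 0],
  [[0.001, 0.007, 0.145], 0],
  [[0.001, 0.007, 0.17], 0],
  [[0.001, 0.007, 0.181], 0],
])

```text
clock: 2.65
eef_pos: [493.4, 210.6, 48.6]
tool_rot: [-3.134, 0.004, -0.121]
force: [-0.6, 0.6, -0.2]
width: 0.4
```

Request:
move_arm([
  [[0, 0, 0.002], 0],
  [[0, 0.003, 0.005], 0],
  [[0, 0.006, 0.005], 0],
])

```text
clock: 3.02
eef_pos: [493.1, 204.5, 44.2]
tool_rot: [-3.134, 0.003, -0.122]
force: [-0.2, 0.8, 0.2]
width: -0.1
```

```bash
cat >> h.py <<'E'
C=np.array([550.,43.]); TH=-.1302
def where():
    s=read_state(); p=topan(s["eef_pos"],C,TH); print("panel",p.round(1),"z",round(s["eef_pos"][2],1),"dyaw",round(s["tool_rot"][2]-TH,3),"F",np.round(s["force"],1),"t",s["clock"]); return s
E
python3 - <<'E'
from h import *
where(); wrist("w1.png")
E
```

```text
panel [-77.4 152.8] z 44.2 dyaw 0.009 F [-0.2  0.8  0.2] t 3.025
```

View pics/w1.png

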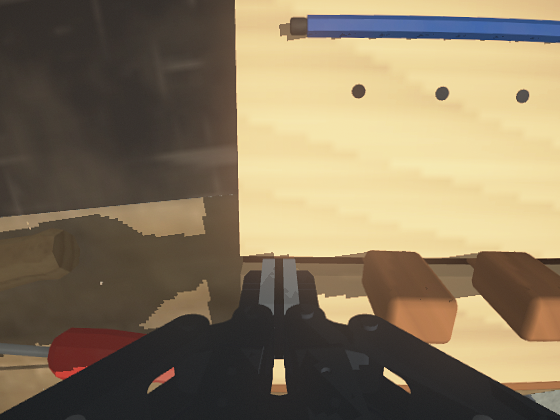

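Fingertips are behind the rear slat (its back face near col 362, tip centre at col 279, about 36 mm ahead) and a few mm above the panel; tool x needs about +2.5 mm. I start pushing.

Request:
move_arm([
  [[0.001, 0.006, 0], 0.005],
  [[0.002, 0.012, 0], 0.009],
  [[0.0024, 0.018, 0], 0.009],
  [[0.0024, 0.024, 0], 0.009],
  [[0.0024, 0.03, 0], 0.009],
])

```text
clock: 3.7
eef_pos: [491.9, 173.7, 44.2]
tool_rot: [-3.134, 0.002, -0.131]
force: [-1.1, -0.2, 0.5]
width: -0.3
```

Request:
move_arm([
  [[0, 0.007, 0], 0],
  [[0, 0.014, 0], 0],
  [[0, 0.021, 0], 0],
  [[0, 0.028, 0], 0],
  [[0, 0.035, 0], 0],
])

```text
clock: 4.32
eef_pos: [487.5, 138.8, 44.0]
tool_rot: [-3.133, 0.002, -0.131]
force: [1.0, 0.4, 3.8]
width: 0.2
```

```bash
python3 - <<'E'
from h import *
where(); wrist("w2.png")
E
```

```text
panel [-74.4  86.8] z 44.0 dyaw -0.001 F [1.  0.4 3.8] t 4.325
```

View pics/w2.png

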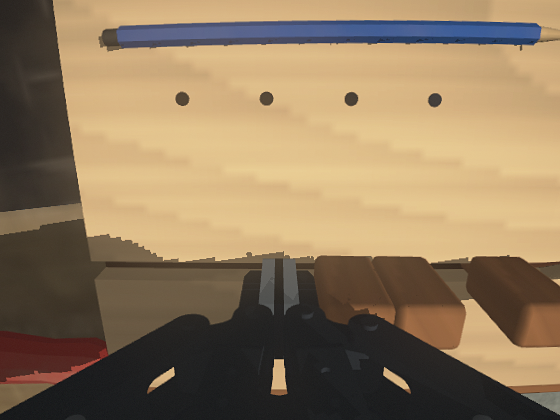

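The rear and middle slats are closed up and upright, the lead slat is ahead, and the finger touches at col ~315. Force is small. I continue the straight run, slightly higher off the panel.

Request:
move_arm([
  [[0, 0.007, -0.001], 0],
  [[0, 0.014, -0.0015], 0],
  [[0, 0.021, -0.0015], 0],
  [[0, 0.028, -0.0015], 0],
  [[0, 0.035, -0.0015], 0],
])

```text
clock: 5.0
eef_pos: [482.5, 102.2, 45.2]
tool_rot: [-3.135, 0.003, -0.132]
force: [0.0, 0.6, 2.3]
width: 0.1
```

Request:
move_arm([
  [[0, 0.006, 0], 0],
  [[0, 0.012, 0], 0],
  [[0, 0.018, 0], 0],
  [[0, 0.024, 0], 0],
  [[0, 0.03, 0], 0],
])

```text
clock: 5.62
eef_pos: [478.7, 72.4, 45.1]
tool_rot: [-3.134, 0.002, -0.132]
force: [1.2, 2.6, 2.8]
width: 0.3
```

```bash
python3 - <<'E'
from h import *
where()
E
```

```text
panel [-74.6  19.9] z 45.1 dyaw -0.002 F [1.2 2.6 2.8] t 5.625
```

```bash
cat >> h.py <<'E'
D=26.5
def slat(s):
    """rear slat centre at s mm past bend_start -> panel x,y and turn from first run"""
    L=80*np.pi/2
    if s<0: return np.array([-75,-30-s]),0.
    if s<L: a=s/80; return np.array([5-80*np.cos(a),-30-80*np.sin(a)]),a
    return np.array([5+s-L,-110.]),np.pi/2
def plan(ss,D=D,z=None):
    s=where(); y0=s["tool_rot"][2]; p0=topan(s["eef_pos"],C,TH)
    best=min(np.arange(-60,260,.5),key=lambda q:np.hypot(*(slat(q)[0]-D*np.array([np.sin(slat(q)[1]),-np.cos(slat(q)[1])])-p0))); print("s now",best)
    rows=[]
    for q in ss:
        p,a=slat(q); u=np.array([np.sin(a),-np.cos(a)]); d=toworld(p-D*u-p0,0,TH)
        tx=np.array([np.cos(y0),np.sin(y0)]); ty=np.array([np.sin(y0),-np.cos(y0)])
        rows.append([[round(d@tx/1e3,4),round(d@ty/1e3,4),0 if z is None else round((s["eef_pos"][2]-z)/1e3,4)],round(y0-TH-a,3)])
    print(rows)
E
python3 - <<'E'
from h import *
plan([-18,-12,-7,-3,1],z=45)
E
```

```text
panel [-74.6  19.9] z 45.1 dyaw -0.002 F [1.2 2.6 2.8] t 5.625
s now -23.5
[[[np.float64(-0.0004), np.float64(0.0054), np.float64(0.0001)], np.float64(-0.002)], [[np.float64(-0.0004), np.float64(0.0114), np.float64(0.0001)], np.float64(-0.002)], [[np.float64(-0.0004), np.float64(0.0164), np.float64(0.0001)], np.float64(-0.002)], [[np.float64(-0.0004), np.float64(0.0204), np.float64(0.0001)], np.float64(-0.002)], [[np.float64(-0.0007), np.float64(0.0244), np.float64(0.0001)], np.float64(-0.014)]]
```

Request:
move_arm([
  [[0, 0.0055, 0], 0],
  [[0, 0.0115, 0], 0],
  [[0, 0.0165, 0], 0],
  [[0, 0.0205, 0], 0],
  [[0, 0.0235, 0], 0],
])

```text
clock: 6.25
eef_pos: [475.7, 49.1, 45.0]
tool_rot: [-3.134, 0.002, -0.132]
force: [0.6, 2.0, 5.0]
width: 0.1
```

```bash
sed -i 's/^    print(rows)/    print([[[float(v) for v in r[0]],float(r[1])] for r in rows])/' h.py; python3 - <<'E'
from h import *
plan([3,8,13,18,23],z=45); wrist("w3.png")
E
```

```text
panel [-74.4  -3.6] z 45.0 dyaw -0.002 F [0.6 2.  5. ] t 6.25
s now 0.0
[[[-0.0015, 0.0029, -0.0], -0.039], [[-0.0028, 0.008, -0.0], -0.102], [[-0.0038, 0.0132, -0.0], -0.164], [[-0.0044, 0.0184, -0.0], -0.227], [[-0.0048, 0.0237, -0.0], -0.289]]
```

View pics/w3.png

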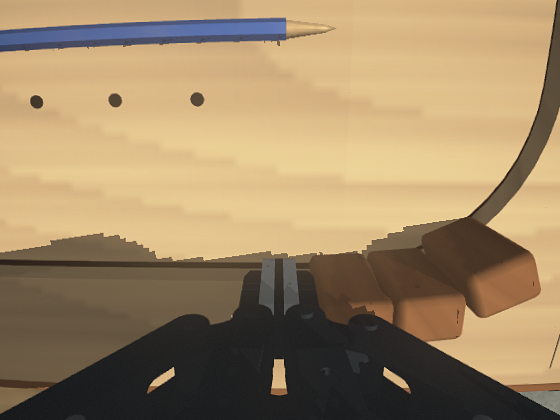

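The train is entering the bend with all three upright; the lead slat is turning at (480,265). Force is small. I go round the bend.

Request:
move_arm([
  [[-0.0015, 0.003, -0.001], -0.04],
  [[-0.003, 0.008, -0.001], -0.1],
  [[-0.004, 0.013, -0.001], -0.164],
  [[-0.0045, 0.0185, -0.001], -0.227],
  [[-0.005, 0.0235, -0.001], -0.29],
])

```text
clock: 6.92
eef_pos: [466.5, 25.1, 45.4]
tool_rot: [-3.134, 0.002, 0.161]
force: [-0.1, 1.1, -0.2]
width: -0.3
```

```bash
python3 - <<'E'
from h import *
plan([28,33,38,43,48],z=46)
E
```

```text
panel [-80.5 -28.6] z 45.4 dyaw 0.291 F [-0.1  1.1 -0.2] t 6.925
s now 24.5
[[[0.0001, 0.0042, -0.0006], -0.059], [[-0.0011, 0.0093, -0.0006], -0.121], [[-0.002, 0.0145, -0.0006], -0.184], [[-0.0026, 0.0197, -0.0006], -0.246], [[-0.0028, 0.025, -0.0006], -0.309]]
```

Request:
move_arm([
  [[0, 0.004, -0.0005], -0.06],
  [[-0.001, 0.0095, -0.0005], -0.12],
  [[-0.002, 0.0145, -0.0005], -0.184],
  [[-0.0025, 0.0195, -0.0005], -0.246],
  [[-0.003, 0.025, -0.0005], -0.31],
])

```text
clock: 7.55
eef_pos: [466.2, -0.8, 45.4]
tool_rot: [-3.134, 0.002, 0.474]
force: [0.2, 0.5, 0.7]
width: -0.1
```

```bash
python3 - <<'E'
from h import *
plan([53,58,63,68,73],z=46); wrist("w4.png")
E
```

```text
panel [-77.4 -54.3] z 45.4 dyaw 0.604 F [0.2 0.5 0.7] t 7.55
s now 48.5
[[[0.0002, 0.005, -0.0006], -0.058], [[-0.001, 0.0101, -0.0006], -0.121], [[-0.0019, 0.0153, -0.0006], -0.183], [[-0.0025, 0.0206, -0.0006], -0.246], [[-0.0027, 0.0258, -0.0006], -0.308]]
```

View pics/w4.png

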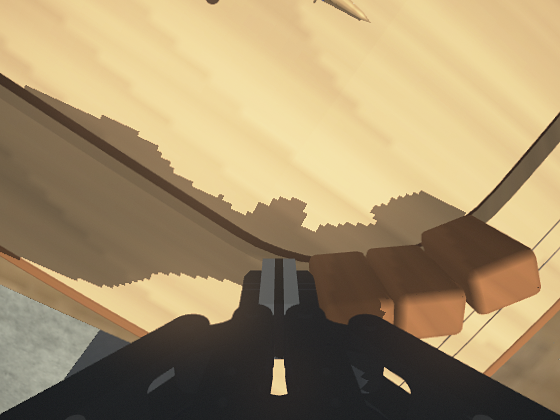

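Half-way round, the three slats are closed up and upright, with the same finger contact at col ~312. I continue.

Request:
move_arm([
  [[0, 0.005, 0], -0.06],
  [[-0.001, 0.01, 0], -0.12],
  [[-0.002, 0.0155, 0], -0.183],
  [[-0.0025, 0.0205, 0], -0.246],
  [[-0.0027, 0.026, 0], -0.308],
])

```text
clock: 8.22
eef_pos: [474.2, -26.3, 45.0]
tool_rot: [-3.132, 0.002, 0.785]
force: [-1.7, 2.3, 4.5]
width: 0.2
```

```bash
python3 - <<'E'
from h import *
plan([78,83,88,93,98],z=45.5)
E
```

```text
panel [-66.1 -78.5] z 45.0 dyaw 0.915 F [-1.7  2.3  4.5] t 8.225
s now 73.5
[[[0.0004, 0.0051, -0.0005], -0.06], [[-0.0008, 0.0103, -0.0005], -0.122], [[-0.0017, 0.0155, -0.0005], -0.185], [[-0.0022, 0.0207, -0.0005], -0.247], [[-0.0025, 0.026, -0.0005], -0.31]]
```

Request:
move_arm([
  [[0, 0.005, -0.001], -0.06],
  [[-0.001, 0.0105, -0.001], -0.12],
  [[-0.0015, 0.0155, -0.001], -0.185],
  [[-0.002, 0.0205, -0.001], -0.247],
  [[-0.0025, 0.026, -0.001], -0.31],
])

```text
clock: 8.85
eef_pos: [489.2, -47.0, 45.4]
tool_rot: [-3.13, 0.001, 1.097]
force: [-0.6, 0.8, 1.8]
width: -0.0
```

```bash
python3 - <<'E'
from h import *
plan([103,108,113,118,123],z=46)
E
```

```text
panel [-48.6 -97.2] z 45.4 dyaw 1.228 F [-0.6  0.8  1.8] t 8.85
s now 97.5
[[[-0.0002, 0.0062, -0.0006], -0.06], [[-0.0014, 0.0113, -0.0006], -0.122], [[-0.0022, 0.0165, -0.0006], -0.185], [[-0.0028, 0.0217, -0.0006], -0.247], [[-0.003, 0.027, -0.0006], -0.31]]
```

Request:
move_arm([
  [[0, 0.006, -0.0005], -0.06],
  [[-0.0012, 0.0115, -0.0005], -0.12],
  [[-0.002, 0.0165, -0.0005], -0.185],
  [[-0.0027, 0.0215, -0.0005], -0.247],
  [[-0.003, 0.027, -0.0005], -0.31],
])

```text
clock: 9.48
eef_pos: [510.2, -62.9, 45.3]
tool_rot: [-3.127, -0.001, 1.409]
force: [-2.4, 0.0, 4.4]
width: -0.2
```

```bash
python3 - <<'E'
from h import *
plan([128,133,138,143,147],z=46); im,m,P,s=wrist("w5.png"); print(s["qpos"].round(2) if hasattr(s["qpos"],"round") else s["qpos"])
for p in [(105,-110),(5,-110)]: print(proj(m,[*toworld(p,C,TH),40],P).round())
E
```

```text
panel [ -25.7 -110.2] z 45.3 dyaw 1.539 F [-2.4  0.   4.4] t 9.475
s now 122.0
[[[0.0004, 0.0066, -0.0007], -0.031], [[0.0006, 0.0116, -0.0007], -0.031], [[0.0007, 0.0166, -0.0007], -0.031], [[0.0009, 0.0216, -0.0007], -0.031], [[0.001, 0.0256, -0.0007], -0.031]]
[ 0.34  0.77 -0.42  2.01  0.62  0.5  -0.69]
[[568. 263.]]
[[349. 270.]]
```

View pics/w5.png

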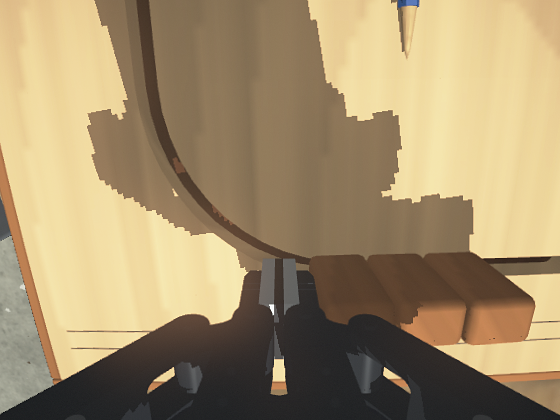

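All three are nearly in the last run and closed up; the groove end shows near (552,260). It was predicted at col 568, so the stop may come up to 7 mm early, and I approach it carefully.

Request:
move_arm([
  [[0.0005, 0.0065, -0.0005], -0.03],
  [[0.0005, 0.0115, -0.0005], -0.03],
  [[0.0007, 0.0165, -0.0005], -0.03],
  [[0.001, 0.021, -0.0005], -0.03],
  [[0.001, 0.0245, -0.0005], -0.03],
])

```text
clock: 10.15
eef_pos: [535.8, -66.3, 45.4]
tool_rot: [-3.128, -0.001, 1.44]
force: [-1.4, -0.3, 1.4]
width: -0.1
```

```bash
python3 - <<'E'
from h import *
plan([149,152,154,155,156],z=46); im,m,P,s=wrist("w6.png")
for p in [(105,-110),(5,-110)]: print(proj(m,[*toworld(p,C,TH),40],P).round())
E
```

```text
panel [ 1.000e-01 -1.102e+02] z 45.4 dyaw 1.57 F [-1.4 -0.3  1.4] t 10.15
s now 147.0
[[[0.0002, 0.0018, -0.0006], -0.001], [[0.0002, 0.0048, -0.0006], -0.001], [[0.0002, 0.0068, -0.0006], -0.001], [[0.0002, 0.0078, -0.0006], -0.001], [[0.0002, 0.0088, -0.0006], -0.001]]
[[512. 272.]]
[[291. 272.]]
```

View pics/w6.png

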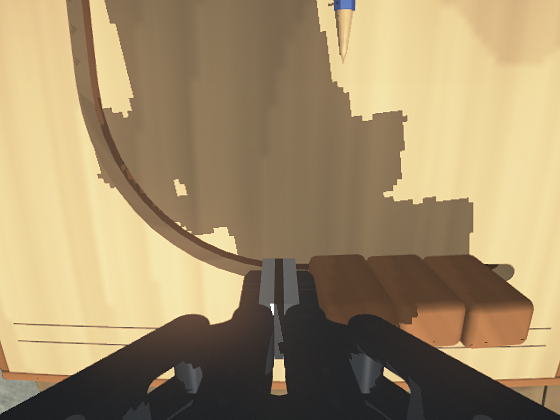

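The groove end is now clearly visible at (514,272) against a prediction of (512,272), so the geometry agrees. About 20 mm remain. I push 15 mm, then short steps watching the force.

Request:
move_arm([
  [[0, 0.004, 0], 0],
  [[0, 0.008, 0], 0],
  [[0, 0.011, 0], 0],
  [[0, 0.013, 0], 0],
  [[0, 0.015, 0], 0],
])

```text
clock: 10.82
eef_pos: [551.2, -68.3, 45.3]
tool_rot: [-3.129, -0.002, 1.44]
force: [-2.9, -0.7, 4.8]
width: 0.1
```

Request:
move_arm([
  [[0, 0.001, 0], 0],
  [[0, 0.002, 0], 0],
  [[0, 0.003, 0], 0],
])

```text
clock: 11.2
eef_pos: [554.1, -68.7, 45.2]
tool_rot: [-3.129, -0.001, 1.44]
force: [-2.4, -0.7, 4.4]
width: -0.1
```

Request:
move_arm([
  [[0, 0.0005, 0], 0],
  [[0, 0.001, 0], 0],
])

```text
clock: 11.45
eef_pos: [555.1, -68.8, 45.3]
tool_rot: [-3.129, -0.001, 1.44]
force: [-3.3, 0.6, 4.3]
width: -0.5
```

```bash
python3 - <<'E'
from h import *
plan([165]); im,m,P,s=wrist("w7.png")
for p in [(105,-110),(95,-101),(107,-101),(83,-101)]: print(proj(m,[*toworld(p,C,TH),40],P).round(), proj(m,[*toworld(p,C,TH),82],P).round())
E
```

```text
panel [  19.6 -110.2] z 45.3 dyaw 1.57 F [-3.3  0.6  4.3] t 11.45
s now 167.0
[[[0.0002, -0.0018, 0.0], -0.001]]
[[471. 272.]] [[526. 329.]]
[[452. 254.]] [[504. 307.]]
[[478. 254.]] [[538. 306.]]
[[425. 254.]] [[469. 307.]]
```

View pics/w7.png

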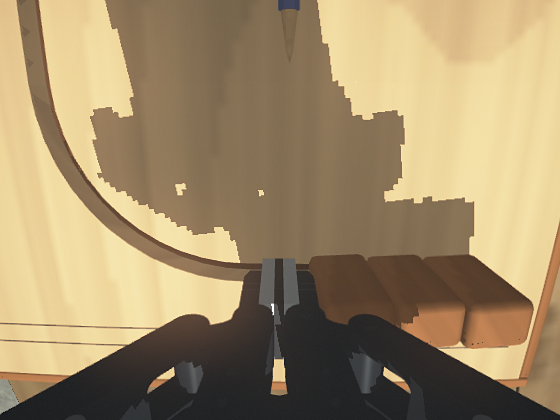

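The groove end is now covered by the lead slat. Its front top edge is at col 533 (538 expected at the stop), so about 1–2 mm remain. I make fine steps.

Request:
move_arm([
  [[0, 0.0005, 0], 0],
  [[0, 0.001, 0], 0],
])

```text
clock: 11.75
eef_pos: [556.2, -69.0, 45.2]
tool_rot: [-3.129, -0.001, 1.44]
force: [-0.4, 0.6, 4.6]
width: -0.3
```

Request:
move_arm([
  [[0, 0.0004, 0], 0],
  [[0, 0.0008, 0], 0],
])

```text
clock: 12.0
eef_pos: [557.0, -69.1, 45.2]
tool_rot: [-3.129, -0.001, 1.44]
force: [-2.5, -0.0, 5.0]
width: 0.2
```

Request:
move_arm([
  [[0, 0.0004, 0], 0],
  [[0, 0.0008, 0], 0],
])

```text
clock: 12.25
eef_pos: [557.7, -69.2, 45.3]
tool_rot: [-3.129, -0.001, 1.44]
force: [-2.6, 0.2, 4.9]
width: 0.1
```

Request:
move_arm([
  [[0, 0.0004, 0], 0],
  [[0, 0.0008, 0], 0],
])

```text
clock: 12.5
eef_pos: [558.3, -69.2, 45.2]
tool_rot: [-3.128, -0.001, 1.44]
force: [-3.6, 0.4, 5.6]
width: -0.1
```

Request:
move_arm([
  [[0, 0.0004, 0], 0],
  [[0, 0.0008, 0], 0],
])

```text
clock: 12.75
eef_pos: [558.5, -69.3, 45.2]
tool_rot: [-3.127, -0.001, 1.44]
force: [-4.9, 1.5, 5.6]
width: -0.2
```

```bash
python3 - <<'E'
from h import *
where(); im,m,P,s=wrist("w8.png"); np.save("w8.npy",P)
for x in (107,83,59,35): print(x,proj(m,[*toworld((x,-101),C,TH),82],P).round())
E
```

```text
panel [  23.  -110.2] z 45.2 dyaw 1.57 F [-4.9  1.5  5.6] t 12.75
107 [[528. 306.]]
83 [[459. 307.]]
59 [[388. 308.]]
35 [[315. 308.]]
```

View pics/w8.png

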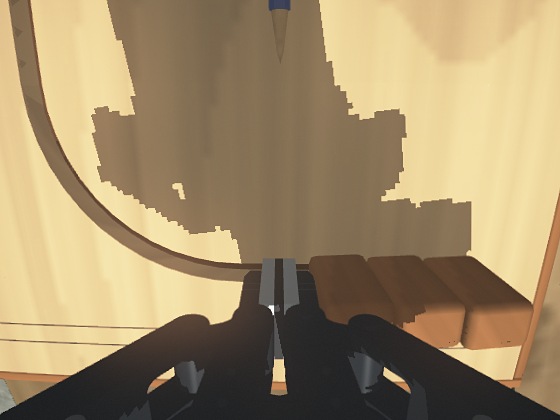

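Motion has stalled with the force rising to about 5 N. The lead slat's front edge is at col 531 (528 expected at the stop) and the slat joints are tight, so the row is at the stop. I back off, raise and check.

Request:
move_arm([
  [[0, -0.003, 0], 0],
  [[0, -0.008, 0], 0],
  [[0, -0.015, 0], 0],
  [[0, -0.02, -0.005], 0],
  [[0, -0.02, -0.03], 0],
])

```text
clock: 13.42
eef_pos: [537.4, -66.7, 75.0]
tool_rot: [-3.124, -0.001, 1.441]
force: [-0.7, -0.6, 0.4]
width: 0.1
```

Request:
move_arm([
  [[0, -0.005, -0.05], 0],
  [[0, -0.01, -0.1], 0],
  [[0, -0.01, -0.14], 0],
  [[0, -0.01, -0.15], 0],
  [[0, -0.01, -0.15], 0],
])

```text
clock: 14.05
eef_pos: [529.9, -66.0, 225.3]
tool_rot: [-3.124, -0.0, 1.44]
force: [-0.3, 0.2, -0.1]
width: -0.0
```

```bash
python3 - <<'E'
from h import *
where(); im,m,P,s=wrist("w9.png"); np.save("w9.npy",P)
for x in (107,83,59,35): print(x,proj(m,[*toworld((x,-101),C,TH),82],P).round(),proj(m,[*toworld((x,-101),C,TH),40],P).round())
E
```

```text
panel [  -5.7 -110.7] z 225.3 dyaw 1.571 F [-0.3  0.2 -0.1] t 14.05
107 [[425. 179.]] [[409. 168.]]
83 [[395. 179.]] [[382. 168.]]
59 [[365. 179.]] [[355. 168.]]
35 [[334. 178.]] [[328. 167.]]
```

The picture limit is reached, so I check numerically: the slats' colour extent and the gaps along the row.

```bash
python3 - <<'E'
from h import *
im=cv2.imread("pics/w9.png"); m=camera_model("wrist"); P=np.load("w9.npy")
h=cv2.cvtColor(im,cv2.COLOR_BGR2HSV); s=((h[...,0]<14)&(h[...,1]>130)&(h[...,2]>50)).astype(np.uint8)
s=cv2.morphologyEx(s,cv2.MORPH_OPEN,np.ones((3,3)))
n,_,st,ce=cv2.connectedComponentsWithStats(s[150:230,290:470])
for i in range(1,n):
    if st[i,4]>40: print(st[i]+[290,150,0,0,0])
for r in (183,190): print(r,h[r,325:440:2,2].tolist())
w=cast(m,[[334,190],[425,190]],82,P); print(topan(w,C,TH).round(1))
E
```

```text
[443 150  11  46 231]
[335 179  29  19 406]
[365 179  29  19 500]
[396 179  27  20 483]
[439 197   9  33 155]
183 [224, 231, 93, 100, 98, 148, 174, 179, 174, 168, 170, 170, 171, 169, 170, 174, 173, 170, 165, 139, 127, 163, 178, 173, 166, 167, 168, 169, 167, 168, 172, 171, 169, 166, 152, 116, 158, 176, 171, 165, 167, 168, 167, 165, 166, 171, 169, 166, 162, 148, 235, 235, 234, 231, 229, 225, 225, 225]
190 [225, 229, 235, 154, 98, 154, 177, 184, 186, 185, 181, 175, 174, 175, 174, 174, 173, 178, 171, 130, 139, 172, 181, 185, 183, 180, 173, 172, 173, 172, 171, 172, 175, 172, 113, 134, 166, 180, 182, 181, 177, 169, 169, 170, 171, 170, 169, 173, 167, 211, 234, 235, 233, 230, 227, 225, 225, 225]
[[  35.3 -110.4]
 [ 107.8 -110. ]]
```

The slat tops span cols 335–364, 365–394 and 396–423. Predicted joints for the closed-up row were 334, 365, 395 and 425. That is a 24 mm pitch, with the lead slat within about 2 mm of the stop. I hand the job in.

```bash
python3 -c "
from cell import *
print(finish_job())"
```

```text
the job is handed in; nothing more can be done
None
```

I pushed the row round the groove with the shut fingertips behind the last slat. The leading slat met the closed end, with the other two closed up behind it. I then backed off, raised the arm clear and handed the job in at about 14 s of the 48 s allowed.

**Force:** the wrist readings, taken at the end of each move, stayed at or below about 8 N. The final push stalled at about 5 N against the closed end.

**Last check:** the wrist picture gave slat tops at a 24 mm pitch with no visible gaps. They lie on the last run's centre line (y ≈ −110 mm in the panel frame), with the leading slat within about 2 mm of the stop. After the 12-picture limit I could only check this last picture by numbers, not by eye.

**Not checked or disagreeing:**
- The groove end was once predicted 7 mm off in a partly hidden view, then agreed within 1 mm once clearly visible.
- The finger's contact offset came out about 3 mm larger than I had assumed.
- I did not measure seating height or tilt directly; the slats looked upright and fully down in every view.
- I did not measure the bystanders at the end. The path kept clear of them and no contact force showed.

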